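Stopper the jar and clamp it without crushing

ROBOT

A 6-joint arm with a two-finger parallel gripper is mounted at the origin on the work surface. World frame = base frame: x ahead of the robot, y to its left, z up, the work surface at z = 0. Lengths are in m, angles in rad, forces in N, time in s.
With the tool pointing down it reaches from about 0.425 to 0.95 m from the base axis. Payload 3.5 kg.
Tool frame: the origin (TCP) lies midway between the tips of the shut fingers; the grasp point (between the pads) lies 19 mm behind it; z points along the fingers, y is the line along which they close (so a half turn about z gives the same grasp; the last joint's range is limited). The gripper opens to 85 mm and grips with 20 to 120 N. Pads are 22 mm wide; open, the fingers measure 114 mm over their backs; the gripper's body (76 mm by 85 mm) begins 54 mm behind the grasp point. The pads swing forward as they close: fully open they stand 13 mm farther back than shut.
Start: joints at [-1.398, 0.286, 1.577, -0, 1.279, -0.15], TCP at [0.214, -0.64, 0.231] pointing down, gripper open.
Joint ranges: [-2.77, 2.77], [-0.9, 2.22], [0.21, 2.48], [-1.53, 4.67], [0.24, 2.81], [-2.84, 2.84]. Speed limits (rad/s): [2.79, 2.79, 3.14, 3.14, 3.14, 3.14].

INTERFACE

Orientations are given as a unit quaternion [x, y, z, w].
In Python, from rig import env, viewer, hand_in gives the robot as it stands. The module is installed in compiled form; this text tells all that it offers.
- The arm moves only by the tool move_arm, never from a script. Its argument "series" is a list of rows, each an object of numbers: "x", "y", "z": the shift along the tool's x, y, z in cm; "ax", "ay", "az": the turn, a rotation vector about the tool's x, y, z in rad. In form: [{"x": .., "y": .., "z": .., "ax": .., "ay": .., "az": ..}, ...]. A call has 1 to 12 rows; each row is the pose to reach, as a shift and turn from the pose commanded when the call began, along the tool's axes at that moment; what a row does not reach only later rows make up. A row lasts 1/10 s, in which the tool goes at most 50 mm and 8.59 degrees, less where a joint would pass 70% of its speed; a pose out of reach is approached as far as the arm can. A call with a gripper value outside its range is refused whole. "jaw" is the finger opening in cm, from 0 to 8.54, set as the call begins (left out, the last holds). The fingers move at their own pace and stop on an object; the grip force is fixed at half the most. Time passes only in rows, so rows that repeat a pose let the fingers close. It gives the time, the measured TCP pose, the force, the opening and the grip force at its end, in the units of the state.
- env.get_state(): the state, without advancing time (a new reading comes with each control period).
- viewer.capture(name): name is "side" or "top" or "wrist"; returns the picture (420x560x3 uint8, red, green, blue); there is no depth.
- viewer.get_calibration(name): a dict with "vfov" (degrees; the focal length in pixels is half the picture's height over the tangent of half this angle, whatever the lens; pixels are square), "cx", "cy" (the principal point, pixels), "dist_coeffs" ([k1, k2, p1, p2, k3] as OpenCV has them; the pictures are not rectified), "R" (3x3) and "t" (3): a world point X has camera coordinates R X + t; the wrist camera has in their place "T_tool_cam" (4x4, takes a point from camera to tool coordinates, whose origin is the TCP and whose axes are the flange's). Camera axes: x right, y down, z forward; pixel columns grow to the right and rows downward; lengths in m; the calibration is good to about 2 mm. A picture is of the moment at which its call begins: read the wrist's pose just before it. get_calibration takes no time and is no camera call.
- hand_in(): hands the job in; it is judged then, once.
The state is a dict: "time": time; "joint_pos": joint angles; "qd": joint speeds; "joint_torque": joint torques, N m; "ee_pos": TCP position; "orientation": TCP orientation; "contact_force": force on the tool from outside, world axes, zero at the start; "moment": the same for the moment, N m; "width": finger opening in m; "gripper_force": force on a finger pad.
Only numpy, scipy, OpenCV 4.12 (cv2) and the standard library are available. Lean on these libraries where they do the work, as an engineer would, in place of code of your own. Each camera call takes 0.05 s, during which the arm holds its last target. There are 200 camera calls.

TASK

Close the clear jar standing on the clamp board by setting the loose tapered stopper fully home in its neck and letting go of it. Then pump the clamp's trigger against its fixed handle, stroke after stroke, until the sprung pad has pushed the jar against the V stop and presses on it firmly (its spring clearly compressed) but does not crush it (spring not run to its end), and finish while still holding the trigger squeezed. Keep the jar standing and leave the other things on the shelf where they are.

Things in the scene. Friction and masses are not known exactly. Their poses are not given: they have to be found in the camera images.
- stopper_grip (a point): loose black rubber stopper standing upright, 53 mm tall: a tapered plug 24 mm high (22 mm across at its foot, 29 mm at its top), then a flange 42 mm across and 5 mm thick, then a round knob 22 mm across and 24 mm high by which it is picked up. This point is the centre of the knob, 41 mm above the foot of the plug and 12 mm below the knob's top; z up along its axis.
- stopper_seat (a point): centre of the underside of the stopper's flange, 24 mm above the plug's foot and 17 mm below stopper_grip; when fully home it lies at jar_mouth
- jar_mouth (a point): centre of the mouth (the top of the neck) of the clear jar, z up. The jar is 68 mm across and 100 mm tall, about 150 to 310 g, loose, and stands on the clamp's board between the pad and the V stop; its white neck is 44 mm across outside, with an open bore 34 mm across and 30 mm deep. The jar's axis goes straight down through this point.
- jar: the same clear jar; origin at the centre of its underside, 100 mm below jar_mouth
- clamp: one-hand bar clamp fixed on a wooden board 350 x 120 x 12 mm, which does not move. Origin on the shelf surface on the clamp's centre line; its x axis runs along the bar from the trigger towards the V stop, z up. The bar's housing is up to 66 mm above the shelf. The bar itself, up to 53 mm above the shelf, sticks out behind the trigger, up to 45 mm beyond it. The upright V stop (two steel plates at 25 degrees, 72 mm high above the shelf) faces the jar.
- handle_grip (a point): centre of the fixed black handle: an upright block 20 mm along the clamp's x, 30 mm wide, from 66 to 116 mm above the shelf; this point is 92 mm up. Its axes are the clamp's. The handle does not move.
- trigger_grip (a point): centre of the black trigger: an upright block 16 mm along the clamp's x, 30 mm wide, from 64 to 114 mm above the shelf, parallel to the handle and, at rest, centre 42 mm behind it (towards the clamp's -x); this point is 92 mm up and moves with the trigger. At rest handle and trigger measure 60 mm over their outer faces, fully squeezed 46 mm. Free room of 25 mm or more for a finger on both outer sides, from 75 mm above the shelf upwards.
- trigger (a joint): travel of the trigger towards the handle in m: 0 at rest, 0.014 fully squeezed (stop). A return spring (2.4 N at rest, 6.6 N squeezed) brings it back when let go. Squeezing also has to overcome about 3 N bar friction, plus the pad's spring once the pad presses.
- jaw (a joint): travel of the toothed bar towards the V stop in m, 0 to 0.09, started anywhere from 0 to 0.022. Each full squeeze drives it about 0.012 (first one 0.010 to 0.014); a ratchet of 4 mm pitch keeps it from going back while the trigger returns.
- pad (a joint): compression of the spring behind the pad in m: 0 free, 0.023 at its end (solid: the force then jumps). The spring gives 0.9 N per mm, so the press on the jar is 900 N/m times this value.
- pad_face (a point): centre of the face, towards the jar, of the flat black rubber pad (40 x 40 mm) on the end of the bar; it meets the jar 45 mm above the shelf
- tubs_tall: stack of three round white plastic containers, 99 mm across, 165 mm tall; origin at its underside; to be left alone
- tubs_low: stack of two round white plastic containers, 113 mm across, 90 mm tall; origin at its underside; to be left alone
- peg_basket: steel basket of wooden clothes pegs, 140 x 100 mm, about 95 mm tall; origin at its underside; to be left alone
- scraper: orange silicone scraper lying flat, about 200 mm long, 55 mm wide, 12 mm thick; origin at its underside; to be left alone
- capped_jar: clear jar with a twist cap, 62 mm across, 85 mm tall (not the jar to be closed); origin at its underside; to be left alone
- scrub_brush: black scrub brush with a bow handle, 150 x 50 mm, 70 mm tall; origin at its underside; to be left alone
- cup: white plastic cup, 72 mm across, 85 mm tall; origin at its underside; to be left alone

How it is judged:
By the outcome, as a careful person would: the job done as asked, in the order asked, and still so for the second after the job is handed in, while the arm keeps its last pose, push and grip.
It also fails if it takes over 59 s, if anything falls off the work surface, if the arm or the gripper's body presses on something with over 40 N, if the wrist force passes 120 N, or if a joint passes its speed limit or range.

## Working session

There is one attempt and no reset: what is moved stays moved. The work goes in short steps, Python scripts to look and compute and a tool call to move; the robot and the scene stay as the last step left them, time stands still between calls to the robot, and variables do not carry over. Pictures are saved under pics/ and viewed, at most 10 in all, crops included, and the job is handed in when it is done.

Besides the shell and the picture viewer there is one more tool, called after ">>>" as name(argument=value, ...), one argument or row to a line, values as JSON. move_arm: Moves the arm, as the interface text tells. Its arguments: {"type":"object","properties":{"series":{"type":"array","items":{"type":"object","properties":{"x":{"type":"number"},"y":{"type":"number"},"z":{"type":"number"},"ax":{"type":"number"},"ay":{"type":"number"},"az":{"type":"number"}}}},"jaw":{"type":"number"}},"required":["series"]}

```bash
mkdir -p pics
python3 - <<'E'
from rig import env,viewer
import cv2,json
s=env.get_state();print(s)
for n in("side","top"):
    im=viewer.capture(n);cv2.imwrite(f"pics/{n}0.png",cv2.resize(im[:,:,::-1],(800,600),interpolation=cv2.INTER_CUBIC))
for n in("side","top","wrist"):print(n,viewer.get_calibration(n))
E
```

```text
{'time': 0.0, 'joint_pos': array([-1.39802435e+00,  2.87189018e-01,  1.57818615e+00, -3.72954344e-05,
        1.27858874e+00, -1.49982917e-01]), 'qd': array([ 0.00054397,  0.00129143,  0.0005056 , -0.00030867, -0.00041481,
        0.00048367]), 'joint_torque': array([-1.56739516e-04, -4.05975902e+01, -2.92627627e+01, -1.37523662e-04,
        5.85548580e-03,  9.24501734e-06]), 'ee_pos': array([ 0.21401254, -0.63947912,  0.22992665]), 'orientation': array([ 9.87005334e-01,  1.60683120e-01, -3.13591116e-05, -1.18534971e-03]), 'contact_force': array([-0.08501844, -0.10663401,  0.23962527]), 'moment': array([-0.0222923 ,  0.00627744, -0.01800702]), 'gripper_force': 0.0, 'width': 0.08574436868015949}
side {'vfov': 43.27840543141136, 'cx': 281.35068709120713, 'cy': 211.60554619144676, 'dist_coeffs': array([-0.03096378,  0.        ,  0.        ,  0.        ,  0.        ]), 'R': array([[ 0.93082612, -0.3651617 , -0.01482091],
       [-0.2325864 , -0.56062508, -0.7947346 ],
       [ 0.28189766,  0.74320687, -0.60677611]]), 't': array([-0.56293325,  0.17637955,  1.36279725])}
top {'vfov': 54.52
[... 183 characters left out ...]
99974801,  0.00811734],
       [-0.99116787, -0.02181165, -0.13080713],
       [ 0.13095122, -0.00530795, -0.9913746 ]]), 't': array([-0.05551086,  0.57769326,  1.12828441])}
wrist {'vfov': 59.89013121844077, 'cx': 286.34838498454354, 'cy': 209.30162240504572, 'dist_coeffs': array([-0.1001346,  0.       ,  0.       ,  0.       ,  0.       ]), 'T_tool_cam': array([[ 4.14284089e-04, -9.49293167e-01, -3.14391972e-01,
         8.09418882e-02],
       [ 9.99999195e-01,  7.70258539e-04, -1.00803277e-03,
        -5.51155802e-04],
       [ 1.19908173e-03, -3.14391302e-01,  9.49292722e-01,
        -1.41852041e-01],
       [ 0.00000000e+00,  0.00000000e+00,  0.00000000e+00,
         1.00000000e+00]])}
```

View pics/side0.png

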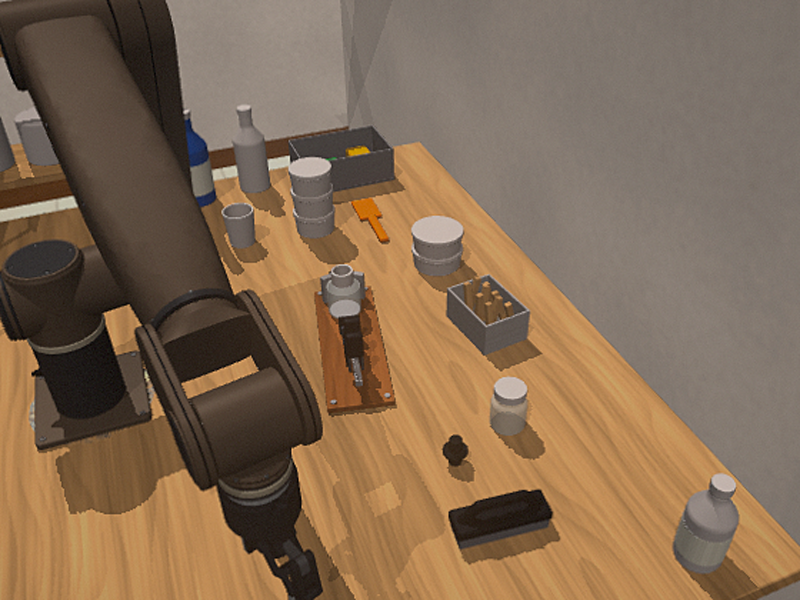

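View pics/top0.png

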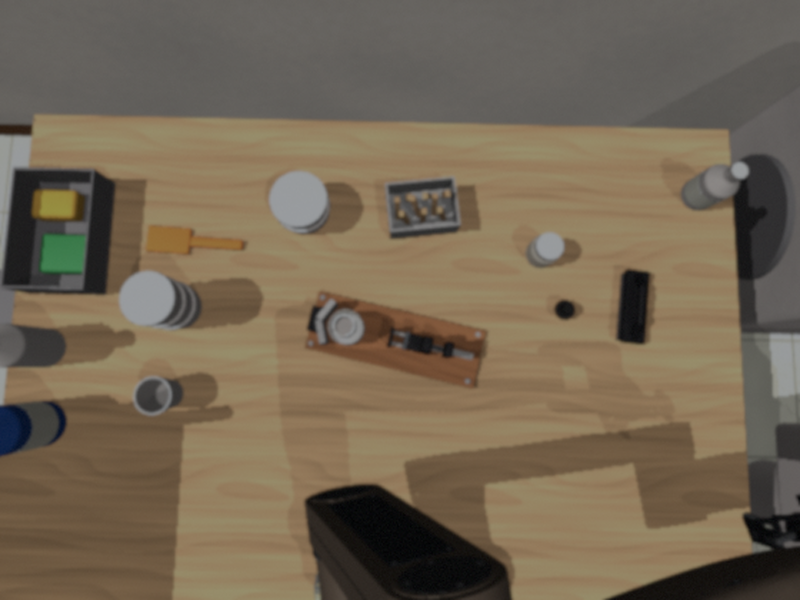

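The top view (800 px wide) shows the stopper knob at (565,309), the jar mouth at (346,325), the handle near (421,344), the trigger near (449,350), and board corners at (322,294), (307,346), (486,331) and (470,384).

```bash
cat > h.py <<'E'
from rig import env,viewer
import numpy as np,cv2
from scipy.spatial.transform import Rotation as Ro
def cal(n,s=None):
    c=viewer.get_calibration(n);f=210/np.tan(np.radians(c["vfov"])/2)
    K=np.array([[f,0,c["cx"]],[0,f,c["cy"]],[0,0,1]])
    if n=="wrist":
        T=np.eye(4);T[:3,:3]=Ro.from_quat(s["orientation"]).as_matrix();T[:3,3]=s["ee_pos"]
        W=np.linalg.inv(T@c["T_tool_cam"]);return K,c["dist_coeffs"],W[:3,:3],W[:3,3]
    return K,c["dist_coeffs"],c["R"],c["t"]
def at(n,px,z,s=None):
    K,d,R,t=cal(n,s);p=cv2.undistortPoints(np.array([[px]],float),K,d)[0,0]
    o=-R.T@t;r=R.T@np.array([p[0],p[1],1]);return o+r*(z-o[2])/r[2]
def proj(n,X,s=None):
    K,d,R,t=cal(n,s);return cv2.projectPoints(np.array(X,float).reshape(-1,3),cv2.Rodrigues(R)[0],t,K,d)[0][:,0]
def totool(s,X):return Ro.from_quat(s["orientation"]).as_matrix().T@(np.array(X)-s["ee_pos"])*100
def snap(n,name,box=None):
    s=env.get_state();im=viewer.capture(n)[:,:,::-1]
    cv2.imwrite(f"pics/{name}.png",cv2.resize(im,(800,600),interpolation=cv2.INTER_CUBIC));return s,im
E
python3 - <<'E'
from h import *
k=.7
L=dict(knob=((565,309),.053),mouth=((346,325),.112),handle=((421,344),.116),trig=((449,350),.114),c1=((322,294),.012),c2=((307,346),.012),c3=((486,331),.012),c4=((470,384),.012),capped=((549,245),.085),brush=((634,306),.06))
P={n:at("top",np.array(p)*k,z) for n,(p,z) in L.items()}
for n in P:print(n,P[n].round(4))
d=P['mouth']-P['trig'];print(np.degrees(np.arctan2(d[1],d[0])))
for a,b in(('c3','c1'),('c4','c2')):
    d=P[a]-P[b];print(np.degrees(np.arctan2(-d[1],-d[0])),np.linalg.norm(d))
s=env.get_state();print(Ro.from_quat(s["orientation"]).as_matrix().round(3))
print(totool(s,P['knob']))
E
```

```text
knob [ 0.5462 -0.3723  0.053 ]
mouth [0.5013 0.0538 0.112 ]
handle [ 0.4689 -0.0861  0.116 ]
trig [ 0.459  -0.1381  0.114 ]
c1 [0.5706 0.1133 0.012 ]
c2 [0.4641 0.1395 0.012 ]
c3 [ 0.5021 -0.2225  0.012 ]
c4 [ 0.395  -0.1905  0.012 ]
capped [ 0.6674 -0.3337  0.085 ]
brush [ 0.5544 -0.5064  0.06  ]
77.57667964703236
78.48065698390805 0.3427428588161081
78.18596773590149 0.33720905013246866
[[ 0.948  0.317 -0.   ]
 [ 0.317 -0.948  0.002]
 [ 0.    -0.002 -1.   ]]
[ 39.97528502 -14.76985847  17.74882703]
```

>>> move_arm(
  series=[
    {"x": 4,"y": -1.5,"z": 0.7,"az": 0.05},
    {"x": 8,"y": -3,"z": 1.4,"az": 0.1},
    {"x": 12,"y": -4.5,"z": 2.1,"az": 0.16},
    {"x": 16,"y": -6,"z": 2.8,"az": 0.21},
    {"x": 20,"y": -7.4,"z": 3.5,"az": 0.27},
    {"x": 24,"y": -8.9,"z": 4.2,"az": 0.32},
    {"x": 28,"y": -10.4,"z": 4.9,"az": 0.37},
    {"x": 32,"y": -11.8,"z": 5.6,"az": 0.43},
    {"x": 36,"y": -13.3,"z": 6.3,"az": 0.48},
    {"x": 40,"y": -14.8,"z": 7,"az": 0.53},
    {"x": 40,"y": -14.8,"z": 7,"az": 0.53},
    {"x": 40,"y": -14.8,"z": 7,"az": 0.53},
  ],
  jaw=5,
)

```text
$.series[0]: bad value
```

Run:
```python
from h import *
s,im=snap("wrist","w1");print(s["ee_pos"],s["time"],s["width"],s["joint_pos"],Ro.from_quat(s["orientation"]).as_matrix().round(3))
print(proj("wrist",[[.5462,-.3723,.053]],s)/.7)
```

```text
[ 0.2140453  -0.6395245   0.23003905] 0.1 0.08515075655423407 [-1.39799574e+00  2.87132583e-01  1.57804806e+00 -1.47138069e-05
  1.27861863e+00 -1.49965808e-01] [[ 0.948  0.317 -0.   ]
 [ 0.317 -0.948  0.002]
 [ 0.    -0.002 -1.   ]]
[[ 201.0640673  -272.90803744]]
```

View pics/w1.png

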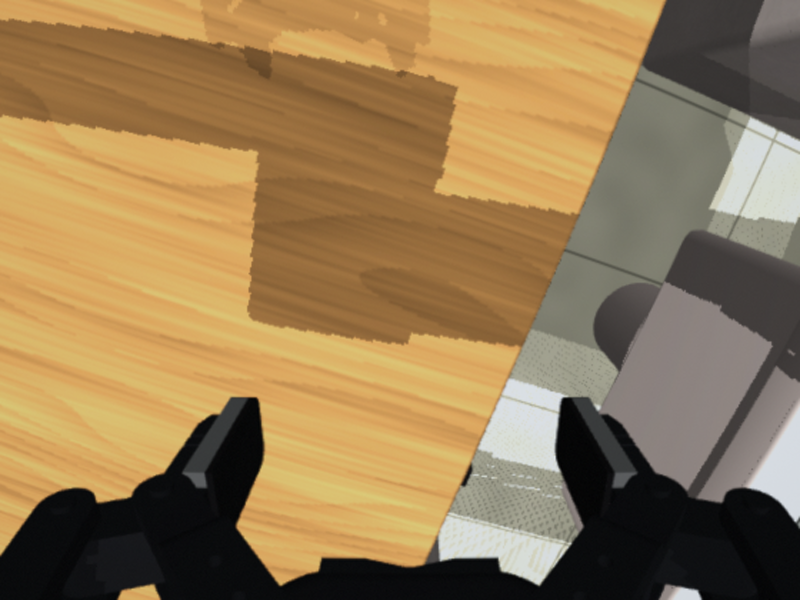

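The move was refused, so the picture still shows the start view. I'll resend it with all six keys in every row.

>>> move_arm(
  series=[
    {"x": 4,"y": -1.5,"z": 0.7,"ax": 0,"ay": 0,"az": 0.05},
    {"x": 8,"y": -3,"z": 1.4,"ax": 0,"ay": 0,"az": 0.1},
    {"x": 12,"y": -4.5,"z": 2.1,"ax": 0,"ay": 0,"az": 0.16},
    {"x": 16,"y": -6,"z": 2.8,"ax": 0,"ay": 0,"az": 0.21},
    {"x": 20,"y": -7.4,"z": 3.5,"ax": 0,"ay": 0,"az": 0.27},
    {"x": 24,"y": -8.9,"z": 4.2,"ax": 0,"ay": 0,"az": 0.32},
    {"x": 28,"y": -10.4,"z": 4.9,"ax": 0,"ay": 0,"az": 0.37},
    {"x": 32,"y": -11.8,"z": 5.6,"ax": 0,"ay": 0,"az": 0.43},
    {"x": 36,"y": -13.3,"z": 6.3,"ax": 0,"ay": 0,"az": 0.48},
    {"x": 40,"y": -14.8,"z": 7,"ax": 0,"ay": 0,"az": 0.53},
    {"x": 40,"y": -14.8,"z": 7,"ax": 0,"ay": 0,"az": 0.53},
    {"x": 40,"y": -14.8,"z": 7,"ax": 0,"ay": 0,"az": 0.53},
  ],
  jaw=5,
)

```text
time: 1.35
ee_pos: [0.5468, -0.3718, 0.1605]
orientation: [0.995, -0.102, -0.001, -0.0]
contact_force: [-0.7, -0.3, -0.2]
width: 0.0503
gripper_force: 0.0
```

Run:
```python
from h import *
s,im=snap("wrist","w2");print(s["ee_pos"],s["time"],s["width"],s["joint_pos"],Ro.from_quat(s["orientation"]).as_matrix().round(3))
print(proj("wrist",[[.5462,-.3723,.053]],s)/.7)
```

```text
[ 0.5468411  -0.37183272  0.16049323] 1.35 0.05025327593030074 [-7.50163312e-01  3.19216611e-01  1.66939342e+00 -4.86983130e-04
  1.15442932e+00  1.02543680e+00] [[ 0.979 -0.203 -0.001]
 [-0.203 -0.979  0.001]
 [-0.001 -0.    -1.   ]]
[[411.87497141 295.74057535]]
```

View pics/w2.png

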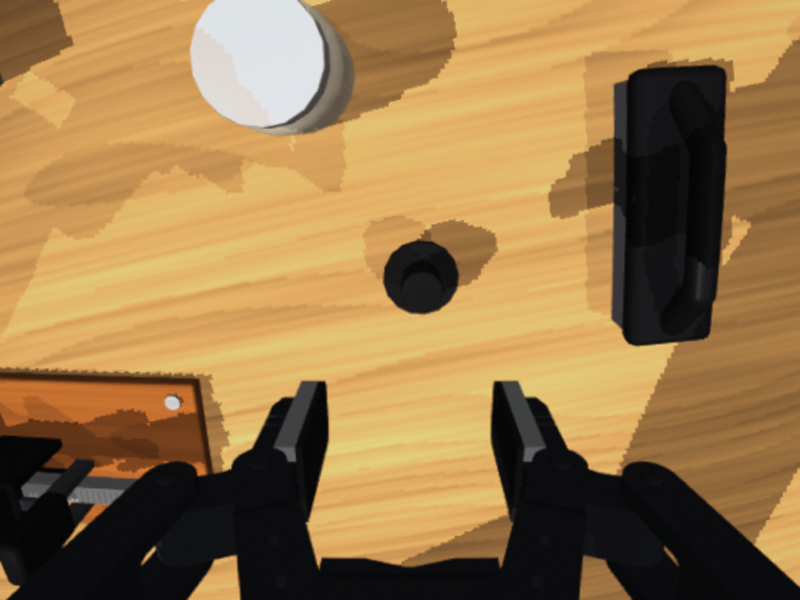

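The wrist view shows the stopper from above, with the flange centred at (421,276) and the knob top at (421,283).

Run:
```python
from h import *
s=env.get_state()
for p,z in(((421,283),.053),((421,276.5),.0275)):
    X=at("wrist",np.array(p)*.7,z,s);print(X,totool(s,[X[0],X[1],.032]))
```

```text
[ 0.55120974 -0.37912354  0.053     ] [ 0.62074265  0.5180713  12.89301339]
[ 0.54727825 -0.37887126  0.0275    ] [ 0.23076115  0.57389934 12.89335241]
```

>>> move_arm(
  series=[
    {"x": 0.4,"y": 0.55,"z": 3,"ax": 0,"ay": 0,"az": 0},
    {"x": 0.4,"y": 0.55,"z": 6,"ax": 0,"ay": 0,"az": 0},
    {"x": 0.4,"y": 0.55,"z": 9,"ax": 0,"ay": 0,"az": 0},
    {"x": 0.4,"y": 0.55,"z": 11,"ax": 0,"ay": 0,"az": 0},
    {"x": 0.4,"y": 0.55,"z": 12.2,"ax": 0,"ay": 0,"az": 0},
    {"x": 0.4,"y": 0.55,"z": 12.8,"ax": 0,"ay": 0,"az": 0},
    {"x": 0.4,"y": 0.55,"z": 12.8,"ax": 0,"ay": 0,"az": 0},
  ],
  jaw=6,
)

```text
time: 2.1
ee_pos: [0.5488, -0.3797, 0.0332]
orientation: [0.995, -0.104, -0.0, -0.0]
contact_force: [-0.5, -0.1, 0.0]
width: 0.0599
gripper_force: 0.0
```

>>> move_arm(
  series=[
    {"x": 0,"y": 0,"z": 0,"ax": 0,"ay": 0,"az": 0},
    {"x": 0,"y": 0,"z": 0,"ax": 0,"ay": 0,"az": 0},
    {"x": 0,"y": 0,"z": 0,"ax": 0,"ay": 0,"az": 0},
    {"x": 0,"y": 0,"z": 0,"ax": 0,"ay": 0,"az": 0},
    {"x": 0,"y": 0,"z": 0,"ax": 0,"ay": 0,"az": 0},
    {"x": 0,"y": 0,"z": 0,"ax": 0,"ay": 0,"az": 0},
  ],
  jaw=1,
)

```text
time: 2.7
ee_pos: [0.5502, -0.3797, 0.035]
orientation: [0.995, -0.103, 0.001, 0.001]
contact_force: [-0.3, 0.0, 6.1]
width: 0.0194
gripper_force: 58.8
```

>>> move_arm(
  series=[
    {"x": 0,"y": 0,"z": -2,"ax": 0,"ay": 0,"az": 0},
    {"x": 0,"y": 0,"z": -5,"ax": 0,"ay": 0,"az": 0},
    {"x": 0,"y": 0,"z": -9,"ax": 0,"ay": 0,"az": 0},
    {"x": 0,"y": 0,"z": -13,"ax": 0,"ay": 0,"az": 0},
    {"x": 0,"y": 0,"z": -16,"ax": 0,"ay": 0,"az": 0},
    {"x": 0,"y": 0,"z": -17,"ax": 0,"ay": 0,"az": 0},
    {"x": 0,"y": 0,"z": -17,"ax": 0,"ay": 0,"az": 0},
  ],
)

```text
time: 3.4
ee_pos: [0.5498, -0.3795, 0.2047]
orientation: [0.995, -0.103, 0.001, 0.001]
contact_force: [0.0, 0.4, -0.5]
width: 0.0196
gripper_force: 58.7
```

Run:
```python
from h import *
s,im=snap("wrist","w3");print(s["ee_pos"],s["width"],s["contact_force"])
print(totool(s,[.5013,.0538,.220]))
```

```text
[ 0.54979958 -0.379494    0.20469414] 0.019642296770675003 [ 0.04053633  0.44452884 -0.5240775 ]
[-13.65134816 -41.40396468  -1.6291503 ]
```

View pics/w3.png

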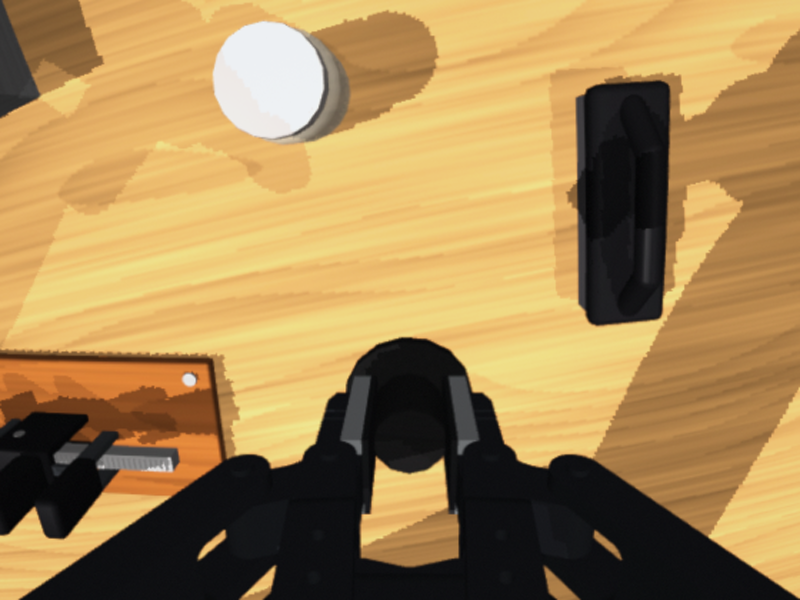

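The stopper is gripped upright, with the flange spanning columns 347–470 and its far edge at row 338. Next I'll carry it toward the jar and stop about 3 cm short, so the mouth stays visible.

>>> move_arm(
  series=[
    {"x": -1.6,"y": -4,"z": -0.5,"ax": 0,"ay": 0,"az": 0},
    {"x": -3.3,"y": -8,"z": -1,"ax": 0,"ay": 0,"az": 0},
    {"x": -5,"y": -12.4,"z": -1.5,"ax": 0,"ay": 0,"az": 0},
    {"x": -6.6,"y": -16.6,"z": -1.5,"ax": 0,"ay": 0,"az": 0},
    {"x": -8.3,"y": -20.7,"z": -1.5,"ax": 0,"ay": 0,"az": 0},
    {"x": -10,"y": -25,"z": -1.5,"ax": 0,"ay": 0,"az": 0},
    {"x": -11.6,"y": -29,"z": -1.5,"ax": 0,"ay": 0,"az": 0},
    {"x": -13.3,"y": -33,"z": -1.5,"ax": 0,"ay": 0,"az": 0},
    {"x": -15,"y": -37,"z": -1.5,"ax": 0,"ay": 0,"az": 0},
    {"x": -16.6,"y": -41.4,"z": -1.5,"ax": 0,"ay": 0,"az": 0},
    {"x": -16.6,"y": -41.4,"z": -1.5,"ax": 0,"ay": 0,"az": 0},
    {"x": -16.6,"y": -41.4,"z": -1.5,"ax": 0,"ay": 0,"az": 0},
  ],
)

```text
time: 4.65
ee_pos: [0.4705, 0.0611, 0.2157]
orientation: [0.995, -0.102, -0.002, 0.0]
contact_force: [-0.2, -0.8, -0.9]
width: 0.0196
gripper_force: 58.8
```

Run:
```python
from h import *
s,im=snap("wrist","w4");print(s["ee_pos"],s["width"],s["contact_force"],s["joint_pos"])
R=Ro.from_quat(s["orientation"]).as_matrix()
print(proj("wrist",[[.5013,.0538,.112]],s)/.7)
f=lambda p,z:R.T@(at("wrist",np.array(p)*.7,z,s)-s["ee_pos"])*1000
z=s["ee_pos"][2]
print(f((409,338),z-.006),f((347,398),z-.006),f((470,398),z-.006),f((409,472),z+.018))
```

```text
[0.47053909 0.06114779 0.21565579] 0.01961678202508832 [-0.19595565 -0.81888916 -0.92209256] [-8.47982375e-02 -1.51510163e-01  2.06781104e+00 -5.05803450e-04
  1.22994272e+00  1.69055392e+00]
[[412.50382583 233.64994597]]
[19.00243758 -0.70678147  5.91267168] [ -1.92066552 -20.60399615   5.98764095] [-1.90149814 18.88344124  6.02815347] [-12.49448759  -0.66684198 -17.94389692]
```

View pics/w4.png

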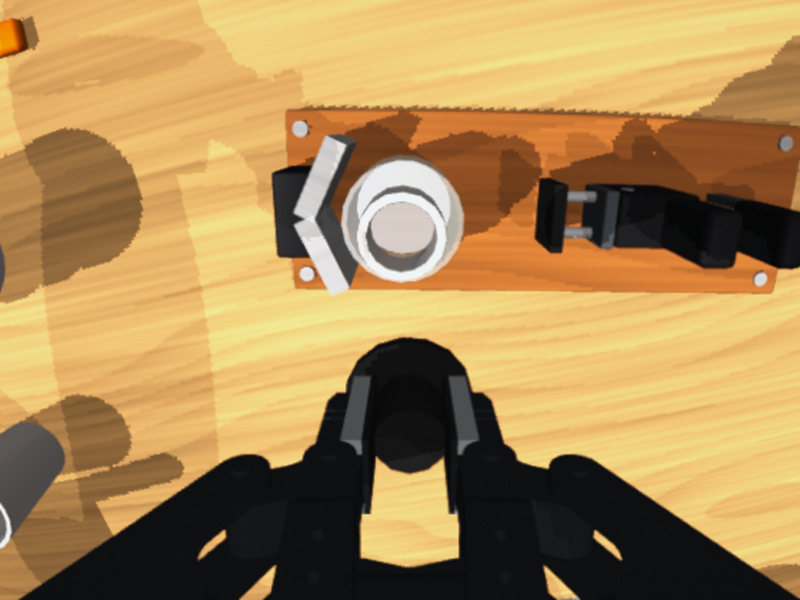

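The wrist view shows the mouth ring centred at (401,235), board screws at (300,128), (306,273), (786,143) and (760,279), and the handle and trigger tops near (705,225) and (775,228).

Run:
```python
from h import *
s=env.get_state()
R=Ro.from_quat(s["orientation"]).as_matrix()
f=lambda p,z:(lambda X:(X.round(4),totool(s,X).round(2)))(at("wrist",np.array(p)*.7,z,s))
for n,p,z in(("m",(401.5,235),.112),("apex",(296,219),.072),("s1",(300,128),.013),("s2",(306,273),.013),("s3",(786,143),.013),("s4",(760,279),.013)):print(n,*f(p,z))
P=[f(p,.013)[0] for p in((300,128),(306,273),(786,143),(760,279))]
for a,b in((2,0),(3,1)):
    d=P[b]-P[a];print(np.degrees(np.arctan2(d[1],d[0])))
print((P[0]+P[1])/2,(P[2]+P[3])/2)
print(np.degrees(np.arctan2(-R[1,1],-R[0,1])),(R@[0,0,1]).round(4))
```

```text
m [0.5022 0.0581 0.112 ] [ 3.13 -0.44 10.4 ]
apex [0.5153 0.1157 0.072 ] [ 3.25 -6.35 14.4 ]
s1 [0.5642 0.1125 0.013 ] [ 8.12 -7.05 20.28]
s2 [0.4704 0.1337 0.013 ] [-1.5  -7.2  20.31]
s3 [ 0.4943 -0.2051  0.013 ] [ 7.78 25.47 20.31]
s4 [ 0.4002 -0.1844  0.013 ] [-1.85 25.37 20.34]
77.58776349116329
77.55513370512239
[0.5173 0.1231 0.013 ] [ 0.44725 -0.19475  0.013  ]
78.17398525970393 [-3.8e-03 -1.0e-04 -1.0e+00]
```

>>> move_arm(
  series=[
    {"x": 1.6,"y": -0.2,"z": 0,"ax": 0,"ay": 0,"az": 0},
    {"x": 3.3,"y": -0.37,"z": 1,"ax": 0,"ay": 0,"az": 0},
    {"x": 3.3,"y": -0.37,"z": 3,"ax": 0,"ay": 0,"az": 0},
    {"x": 3.3,"y": -0.37,"z": 5,"ax": 0,"ay": 0,"az": 0},
    {"x": 3.3,"y": -0.37,"z": 6,"ax": 0,"ay": 0,"az": 0},
    {"x": 3.3,"y": -0.37,"z": 7,"ax": 0,"ay": 0,"az": 0},
    {"x": 3.3,"y": -0.37,"z": 7.5,"ax": 0,"ay": 0,"az": 0},
    {"x": 3.3,"y": -0.37,"z": 8,"ax": 0,"ay": 0,"az": 0},
    {"x": 3.3,"y": -0.37,"z": 8,"ax": 0,"ay": 0,"az": 0},
  ],
)

```text
time: 5.6
ee_pos: [0.505, 0.0569, 0.1381]
orientation: [0.995, -0.103, -0.0, 0.0]
contact_force: [-0.3, -0.8, -0.6]
width: 0.0195
gripper_force: 58.8
```

Run:
```python
from h import *
s,im=snap("side","s1");print(s["ee_pos"],s["contact_force"],s["moment"])
c=proj("side",[[.50,.057,.112]],s)[0].astype(int);print(c)
K=im[c[1]-75:c[1]+75,c[0]-100:c[0]+100];cv2.imwrite("pics/s1c.png",cv2.resize(K,(800,600),interpolation=cv2.INTER_CUBIC))
```

```text
[0.50502574 0.05694744 0.13812517] [-0.31180039 -0.77928874 -0.61670483] [ 0.02046921  0.01938254 -0.02876293]
[238 189]
```

View pics/s1c.png

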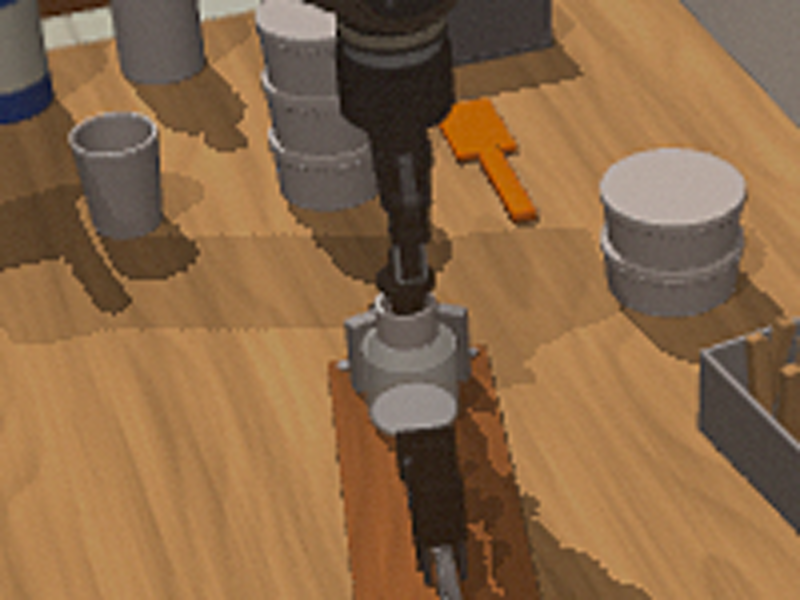

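The crop shows the plug entering the neck at about (405,295), well centred and with no contact force. I'll lower it the rest of the way.

>>> move_arm(
  series=[
    {"x": 0,"y": 0,"z": 0.4,"ax": 0,"ay": 0,"az": 0},
    {"x": 0,"y": 0,"z": 0.8,"ax": 0,"ay": 0,"az": 0},
    {"x": 0,"y": 0,"z": 1.2,"ax": 0,"ay": 0,"az": 0},
    {"x": 0,"y": 0,"z": 1.4,"ax": 0,"ay": 0,"az": 0},
    {"x": 0,"y": 0,"z": 1.5,"ax": 0,"ay": 0,"az": 0},
    {"x": 0,"y": 0,"z": 1.6,"ax": 0,"ay": 0,"az": 0},
    {"x": 0,"y": 0,"z": 1.6,"ax": 0,"ay": 0,"az": 0},
  ],
)

```text
time: 6.35
ee_pos: [0.5055, 0.0569, 0.1232]
orientation: [0.995, -0.103, 0.0, 0.0]
contact_force: [-2.1, 0.3, 4.1]
width: 0.02
gripper_force: 59.5
```

>>> move_arm(
  series=[
    {"x": 0,"y": 0,"z": 0.1,"ax": 0,"ay": 0,"az": 0},
    {"x": 0,"y": 0,"z": 0.2,"ax": 0,"ay": 0,"az": 0},
    {"x": 0,"y": 0,"z": 0.2,"ax": 0,"ay": 0,"az": 0},
  ],
)

```text
time: 6.65
ee_pos: [0.5064, 0.0567, 0.1232]
orientation: [0.995, -0.103, 0.001, 0.0]
contact_force: [-4.5, 0.4, 12.6]
width: 0.0197
gripper_force: 60.3
```

>>> move_arm(
  series=[
    {"x": 0,"y": 0,"z": 0,"ax": 0,"ay": 0,"az": 0},
    {"x": 0,"y": 0,"z": 0,"ax": 0,"ay": 0,"az": 0},
    {"x": 0,"y": 0,"z": 0,"ax": 0,"ay": 0,"az": 0},
    {"x": 0,"y": 0,"z": -1,"ax": 0,"ay": 0,"az": 0},
    {"x": 0,"y": 0,"z": -3,"ax": 0,"ay": 0,"az": 0},
    {"x": 0,"y": 0,"z": -6,"ax": 0,"ay": 0,"az": 0},
    {"x": 0,"y": 0,"z": -9,"ax": 0,"ay": 0,"az": 0},
    {"x": 0,"y": 0,"z": -9,"ax": 0,"ay": 0,"az": 0},
  ],
  jaw=4.5,
)

```text
time: 7.45
ee_pos: [0.5081, 0.0569, 0.2161]
orientation: [0.995, -0.103, 0.005, -0.0]
contact_force: [0.3, 0.3, 0.5]
width: 0.0449
gripper_force: 0.0
```

Run:
```python
from h import *
s=env.get_state();print(s["ee_pos"],s["time"])
# handle/trigger mid at rest from clamp axis: predicted; move so that midpoint is at tool (3,0)
a=np.radians(77.6);u=np.array([np.cos(a),np.sin(a)])
h=np.array([.4689,-.0861])+ [0,.004]; m=h-21e-3*u
ax=np.array([.4822,-.036]);print("axis check",np.cross(u,h-ax))
print(m,totool(s,[m[0],m[1],.19]))
```

```text
[0.50807951 0.05688211 0.21614545] 7.45
axis check 0.003090442719442848
[ 0.46439056 -0.10261012] [-1.02360325 16.51000647  2.58316194]<stdin>:6: DeprecationWarning: Arrays of 2-dimensional vectors are deprecated. Use arrays of 3-dimensional vectors instead. (deprecated in NumPy 2.0)
```

>>> move_arm(
  series=[
    {"x": -1,"y": 4,"z": 0,"ax": 0,"ay": 0,"az": 0.01},
    {"x": -2,"y": 8,"z": 0,"ax": 0,"ay": 0,"az": 0.01},
    {"x": -3,"y": 12,"z": 0,"ax": 0,"ay": 0,"az": 0.01},
    {"x": -4,"y": 16.5,"z": 0,"ax": 0,"ay": 0,"az": 0.01},
    {"x": -4,"y": 16.5,"z": 0,"ax": 0,"ay": 0,"az": 0.01},
    {"x": -4,"y": 16.5,"z": 0,"ax": 0,"ay": 0,"az": 0.01},
  ],
  jaw=8.54,
)

```text
time: 8.05
ee_pos: [0.4316, -0.0968, 0.2101]
orientation: [0.994, -0.11, -0.0, -0.0]
contact_force: [0.4, -0.4, 0.0]
width: 0.0853
gripper_force: 0.0
```

Run:
```python
from h import *
s,im=snap("wrist","w5");print(s["ee_pos"],s["width"],s["contact_force"],s["orientation"])
```

```text
[ 0.43156371 -0.09684361  0.21006555] 0.08531852833386917 [ 0.42723818 -0.35020102  0.00361312] [ 9.93949853e-01 -1.09834297e-01 -9.77419678e-05 -3.28473357e-04]
```

View pics/w5.png

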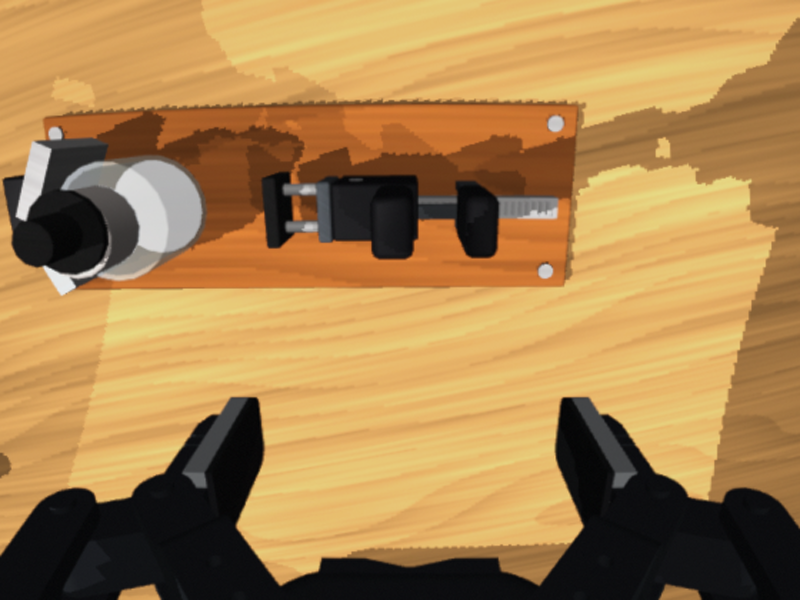

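The wrist view shows the handle top at columns 373–413 (centre about (393,230)), the trigger top at columns 464–497 (centre about (481,228)), the pad face edge at column 263, the spring rods at 288–320, and the stopper home in the jar.

Run:
```python
from h import *
s=env.get_state()
f=lambda p,z:totool(s,at("wrist",np.array(p)*.7,z,s)).round(2)
for n,p,z in(("hL",(373,230),.116),("hR",(412,230),.116),("tL",(464,228),.114),("tR",(497,228),.114),("hfront",(393,258),.116),("hback",(393,202),.116),("tfront",(481,257),.114),("bar end",(557,210),.053),("pad",(263,175),.065),("plate",(320,185),.065),("stop",(33,242),.141),("s3",(556,124),.013),("s4",(545,271),.013),("s1",(55,134),.013)):print(n,f(p,z))
print(totool(s,[.5022,.0581,.112]))
R=Ro.from_quat(s["orientation"]).as_matrix();print(np.degrees(np.arctan2(-R[1,1],-R[0,1])))
```

```text
hL [ 3.56 -1.73  9.41]
hR [3.56 0.06 9.41]
tL [3.62 2.46 9.61]
tR [3.63 3.99 9.6 ]
hfront [ 2.24 -0.83  9.41]
hback [ 4.84 -0.8   9.41]
tfront [2.25 3.3  9.61]
bar end [ 3.57  8.47 15.7 ]
pad [ 5.66 -8.05 14.51]
plate [ 5.09 -4.94 14.51]
stop [  3.68 -16.54   6.92]
s3 [ 8.4   9.14 19.7 ]
s4 [-1.18  9.13 19.7 ]
s1 [  8.26 -23.45  19.72]
[  3.5310512  -16.56493359   9.81848731]
77.50143505097827
```

>>> move_arm(
  series=[
    {"x": 1.8,"y": 0.3,"z": 0,"ax": 0,"ay": 0,"az": 0},
    {"x": 3.6,"y": 0.5,"z": 1,"ax": 0,"ay": 0,"az": 0},
    {"x": 3.6,"y": 0.5,"z": 4,"ax": 0,"ay": 0,"az": 0},
    {"x": 3.6,"y": 0.5,"z": 7,"ax": 0,"ay": 0,"az": 0},
    {"x": 3.6,"y": 0.5,"z": 10,"ax": 0,"ay": 0,"az": 0},
    {"x": 3.6,"y": 0.5,"z": 12,"ax": 0,"ay": 0,"az": 0},
    {"x": 3.6,"y": 0.5,"z": 13,"ax": 0,"ay": 0,"az": 0},
    {"x": 3.6,"y": 0.5,"z": 13,"ax": 0,"ay": 0,"az": 0},
  ],
)

```text
time: 8.9
ee_pos: [0.4654, -0.1072, 0.0788]
orientation: [0.994, -0.107, -0.002, -0.001]
contact_force: [0.1, 0.8, -0.2]
width: 0.0852
gripper_force: 0.0
```

>>> move_arm(
  series=[
    {"x": 0,"y": 0,"z": 0,"ax": 0,"ay": 0,"az": 0},
    {"x": 0,"y": 0,"z": 0,"ax": 0,"ay": 0,"az": 0},
    {"x": 0,"y": 0,"z": 0,"ax": 0,"ay": 0,"az": 0},
    {"x": 0,"y": 0,"z": 0,"ax": 0,"ay": 0,"az": 0},
    {"x": 0,"y": 0,"z": 0,"ax": 0,"ay": 0,"az": 0},
    {"x": 0,"y": 0,"z": 0,"ax": 0,"ay": 0,"az": 0},
  ],
  jaw=4.2,
)

```text
time: 9.5
ee_pos: [0.4686, -0.1096, 0.0849]
orientation: [0.994, -0.108, 0.003, 0.001]
contact_force: [-2.5, 3.6, 12.8]
width: 0.0445
gripper_force: 64.3
```

Run:
```python
from h import *
s,im=snap("top","t1");print(s["ee_pos"],s["width"],s["contact_force"],s["joint_pos"])
w=viewer.capture("wrist")[:,:,::-1]
K=im[190:280,200:350];cv2.imwrite("pics/c1.png",np.vstack([cv2.resize(K,(500,300),interpolation=cv2.INTER_CUBIC),cv2.resize(w,(500,300))]))
```

```text
[ 0.46857673 -0.10962185  0.08488979] 0.04448623435135308 [-2.49198851  3.64527406 12.84092083] [-4.40670536e-01  3.33784553e-02  2.15622648e+00 -8.88302025e-04
  9.46394379e-01  1.34608076e+00]
```

View pics/c1.png

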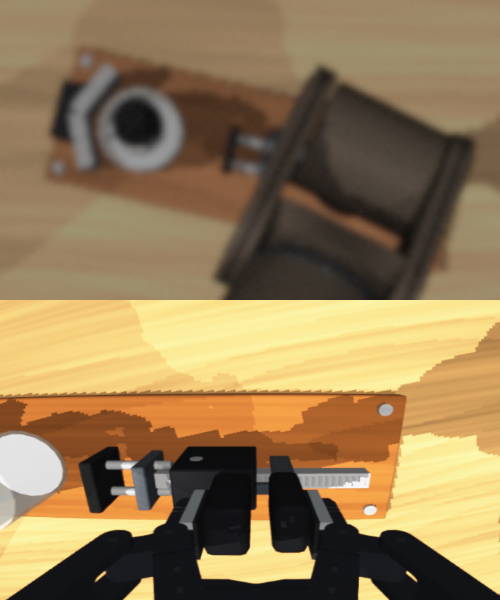

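The squeeze worked: width is 44.5 mm and the housing has driven the pad forward. The pad is still clear of the jar and the spring is free, so I'll pump on.

>>> move_arm(
  series=[
    {"x": 0,"y": 0,"z": 0,"ax": 0,"ay": 0,"az": 0},
    {"x": 0,"y": 0,"z": 0,"ax": 0,"ay": 0,"az": 0},
    {"x": 0,"y": 0,"z": 0,"ax": 0,"ay": 0,"az": 0},
    {"x": 0,"y": 0,"z": 0,"ax": 0,"ay": 0,"az": 0},
    {"x": 0,"y": 0,"z": 0,"ax": 0,"ay": 0,"az": 0},
    {"x": 0,"y": 0,"z": 0,"ax": 0,"ay": 0,"az": 0},
  ],
  jaw=8.2,
)

```text
time: 10.2
ee_pos: [0.466, -0.1087, 0.0801]
orientation: [0.994, -0.108, -0.0, -0.0]
contact_force: [-0.8, 0.2, -0.8]
width: 0.0822
gripper_force: 0.0
```

>>> move_arm(
  series=[
    {"x": 0,"y": 0,"z": 0,"ax": 0,"ay": 0,"az": 0},
    {"x": 0,"y": 0,"z": 0,"ax": 0,"ay": 0,"az": 0},
    {"x": 0,"y": 0,"z": 0,"ax": 0,"ay": 0,"az": 0},
    {"x": 0,"y": 0,"z": 0,"ax": 0,"ay": 0,"az": 0},
    {"x": 0,"y": 0,"z": 0,"ax": 0,"ay": 0,"az": 0},
    {"x": 0,"y": 0,"z": 0,"ax": 0,"ay": 0,"az": 0},
  ],
  jaw=4.2,
)

```text
time: 10.8
ee_pos: [0.4676, -0.1094, 0.0833]
orientation: [0.994, -0.108, 0.001, 0.001]
contact_force: [-3.9, 3.2, 13.9]
width: 0.0445
gripper_force: 64.0
```

```bash
cat > st.py <<'E'
from h import *
import sys
s=env.get_state();w=viewer.capture("wrist")[:,:,::-1];cv2.imwrite(f"pics/{sys.argv[1]}.png",w)
print(s["time"],s["ee_pos"],s["orientation"].round(4),s["width"],s["contact_force"])
# register against the previous picture: motion of pad strip along columns
E
python3 st.py q2
```

```text
10.8 [ 0.46757723 -0.10940359  0.08330039] [ 9.942e-01 -1.077e-01  1.100e-03  8.000e-04] 0.04451353149913525 [-3.8541208   3.18485972 13.90472508]
```

```bash
cat > prof.py <<'E'
import cv2,numpy as np,sys
def seg(im,r,c0=0,c1=560):
    a=np.median(im[r-1:r+2].astype(int),0);t=['O' if p[2]-p[0]>60 else 'D' if p.max()<70 else 'G' for p in a]
    out=[];st=c0
    for c in range(c0+1,c1+1):
        if c==c1 or t[c]!=t[st]:
            if c-st>2:out.append(f"{t[st]}{st}-{c-1}")
            st=c
    return ' '.join(out)
if __name__=="__main__":
    im=cv2.imread(sys.argv[1])
    if len(sys.argv)>3:im=cv2.resize(im[300:],(560,420))
    for r in eval(sys.argv[2]):print(r,seg(im,r))
E
for a in "pics/c1.png [230,240,250,258] x" "pics/q2.png [230,240,250,258]";do python3 prof.py $a;done
```

```text
230 G0-72 O73-87 D89-117 G118-151 D152-171 G172-191 D192-286 O288-302 D303-325 O327-559
240 G0-74 O75-89 D91-135 O136-147 G148-160 D161-174 G175-188 D189-287 G288-302 D303-329 G330-411 O412-559
250 G0-73 O74-91 D92-136 O138-148 G149-162 D163-172 G173-190 D191-286 G287-300 D301-334 G335-413 O414-559
258 G0-70 O71-93 D94-138 O139-149 G150-163 D164-172 G173-191 D192-336 G337-412 O413-559
230 G0-63 D64-94 G95-126 D127-148 G149-171 O172-191 D193-286 O288-302 D303-326 O327-559
240 G0-65 D66-116 O117-122 G123-135 D136-151 G152-187 D188-287 G288-303 D304-330 G331-392 O393-559
250 G0-67 D68-117 O118-123 G124-137 D138-149 G150-189 D190-286 G287-300 D301-334 G335-392 O393-559
258 G0-69 D70-119 O120-125 G126-138 D139-150 G151-190 D191-337 G338-392 O393-559
```

>>> move_arm(
  series=[
    {"x": 0,"y": 0,"z": 0,"ax": 0,"ay": 0,"az": 0},
    {"x": 0,"y": 0,"z": 0,"ax": 0,"ay": 0,"az": 0},
    {"x": 0,"y": 0,"z": 0,"ax": 0,"ay": 0,"az": 0},
    {"x": 0,"y": 0,"z": 0,"ax": 0,"ay": 0,"az": 0},
    {"x": 0,"y": 0,"z": 0,"ax": 0,"ay": 0,"az": 0},
    {"x": 0,"y": 0,"z": 0,"ax": 0,"ay": 0,"az": 0},
  ],
  jaw=8.2,
)

```text
time: 11.45
ee_pos: [0.4659, -0.1087, 0.0801]
orientation: [0.994, -0.108, -0.0, -0.0]
contact_force: [0.7, 0.0, 0.2]
width: 0.0821
gripper_force: 0.0
```

>>> move_arm(
  series=[
    {"x": 0,"y": 0,"z": 0,"ax": 0,"ay": 0,"az": 0},
    {"x": 0,"y": 0,"z": 0,"ax": 0,"ay": 0,"az": 0},
    {"x": 0,"y": 0,"z": 0,"ax": 0,"ay": 0,"az": 0},
    {"x": 0,"y": 0,"z": 0,"ax": 0,"ay": 0,"az": 0},
    {"x": 0,"y": 0,"z": 0,"ax": 0,"ay": 0,"az": 0},
    {"x": 0,"y": 0,"z": 0,"ax": 0,"ay": 0,"az": 0},
  ],
  jaw=4.2,
)

```text
time: 12.05
ee_pos: [0.4676, -0.1094, 0.0834]
orientation: [0.994, -0.108, 0.001, 0.001]
contact_force: [-3.1, 3.9, 13.5]
width: 0.0442
gripper_force: 64.2
```

```bash
python3 st.py q3;python3 prof.py pics/q3.png [230,240,250,258]
```

```text
12.05 [ 0.46764662 -0.10941823  0.08340249] [ 9.942e-01 -1.077e-01  1.200e-03  8.000e-04] 0.04420211804056651 [-3.08716194  3.85096031 13.48268844]
230 G0-42 D43-74 G75-103 D104-126 G127-149 O150-191 D193-286 O288-302 D303-326 O327-559
240 G0-44 D45-97 G98-112 D113-129 G130-187 D188-287 G288-303 D304-330 G331-369 O370-559
250 G0-46 D47-99 G100-113 D114-128 G129-189 D190-286 G287-300 D301-334 G335-370 O371-559
258 G0-48 D49-100 G101-115 D116-129 G130-190 D191-337 G338-369 O370-559
```

```bash
python3 - <<'E'
from h import *
# states for w5(c5), c1, q2, q3
S={'w5':([.43156,-.09684,.21007],[9.93949853e-01,-.109834297,-.0000977,-.000328]),'c1':([.46858,-.10962,.08489],[.994,-.108,.003,.001]),
'q2':([.46758,-.1094,.0833],[.9942,-.1077,.0011,.0008]),'q3':([.46765,-.10942,.0834],[.9942,-.1077,.0012,.0008])}
S={k:dict(ee_pos=np.array(p),orientation=np.array(q)) for k,(p,q) in S.items()}
u=np.array([np.cos(np.radians(77.55)),np.sin(np.radians(77.55)),0])
O=np.array([.5022,.0581,0])
def g(k,c,r,z):return round(float((at("wrist",(c,r),z,S[k])-O)@u*1000),1)
print("barend",g('w5',557*.7,210*.7,.053),g('c1',413,250,.053),g('q2',392,250,.053),g('q3',370,250,.053))
print("padtopL",g('w5',263*.7,212*.7,.065),[g(k,c,245,.065) for k,c in(('c1',90.5),('q2',67),('q3',46))])
print("plateL top",g('w5',320*.7,212*.7,.065),[g(k,c,250,.065) for k,c in(('c1',149),('q2',124),('q3',100))])
print("jar",g('w5',205*.7,212*.7,.08))
E
python3 - <<'E'
import cv2,sys
sys.path.insert(0,'.')
from prof import seg
im=cv2.resize(cv2.imread('pics/w5.png'),(560,420))
for r in(125,130,140,148,155,160,165):print(r,seg(im,r))
E
```

```text
barend -251.2 -237.4 -225.5 -213.9
padtopL -84.5 [-72.5, -60.8, -49.1]
plateL top -116.4 [-102.5, -90.5, -77.9]
jar -57.3
125 O0-2 D3-15 G16-31 D32-45 G46-136 O137-182 D183-202 O203-224 D226-292 O293-559
130 O0-2 D3-14 G15-30 D31-42 G43-139 O140-182 D183-197 G198-229 D230-292 O293-317 D319-337 O339-559
140 O0-4 D5-11 G12-25 D26-63 G64-143 O144-182 D184-203 O204-220 G221-229 D230-292 G293-319 D320-348 G349-390 O391-559
148 O0-5 D7-10 G11-20 D21-71 G72-144 O145-184 D185-203 O205-221 G222-230 D231-348 G349-389 O390-559
155 O0-6 D8-73 D76-94 G95-143 O144-185 D186-200 G201-230 D231-291 O292-318 D319-347 O349-559
160 O0-8 D9-75 D77-95 G96-141 O142-185 D187-199 G200-230 D231-291 O292-319 D320-347 O348-559
165 O0-8 D9-75 G76-78 D79-95 G96-139 O140-186 D187-203 O204-222 G223-231 D232-291 O292-320 D321-347 O348-559
```

>>> move_arm(
  series=[
    {"x": 0,"y": 0,"z": 0,"ax": 0,"ay": 0,"az": 0},
    {"x": 0,"y": 0,"z": 0,"ax": 0,"ay": 0,"az": 0},
    {"x": 0,"y": 0,"z": 0,"ax": 0,"ay": 0,"az": 0},
    {"x": 0,"y": 0,"z": 0,"ax": 0,"ay": 0,"az": 0},
    {"x": 0,"y": 0,"z": 0,"ax": 0,"ay": 0,"az": 0},
    {"x": 0,"y": 0,"z": 0,"ax": 0,"ay": 0,"az": 0},
  ],
  jaw=8.2,
)

```text
time: 12.7
ee_pos: [0.466, -0.1087, 0.0801]
orientation: [0.994, -0.108, -0.0, -0.0]
contact_force: [-0.4, -0.3, 0.6]
width: 0.0821
gripper_force: 0.0
```

>>> move_arm(
  series=[
    {"x": 0,"y": 0,"z": 0,"ax": 0,"ay": 0,"az": 0},
    {"x": 0,"y": 0,"z": 0,"ax": 0,"ay": 0,"az": 0},
    {"x": 0,"y": 0,"z": 0,"ax": 0,"ay": 0,"az": 0},
    {"x": 0,"y": 0,"z": 0,"ax": 0,"ay": 0,"az": 0},
    {"x": 0,"y": 0,"z": 0,"ax": 0,"ay": 0,"az": 0},
    {"x": 0,"y": 0,"z": 0,"ax": 0,"ay": 0,"az": 0},
  ],
  jaw=4.2,
)

```text
time: 13.3
ee_pos: [0.4676, -0.1094, 0.0834]
orientation: [0.994, -0.108, 0.001, 0.001]
contact_force: [-3.6, 3.4, 13.2]
width: 0.0443
gripper_force: 63.8
```

>>> move_arm(
  series=[
    {"x": 0,"y": 0,"z": 0,"ax": 0,"ay": 0,"az": 0},
    {"x": 0,"y": 0,"z": 0,"ax": 0,"ay": 0,"az": 0},
    {"x": 0,"y": 0,"z": 0,"ax": 0,"ay": 0,"az": 0},
    {"x": 0,"y": 0,"z": 0,"ax": 0,"ay": 0,"az": 0},
    {"x": 0,"y": 0,"z": 0,"ax": 0,"ay": 0,"az": 0},
    {"x": 0,"y": 0,"z": 0,"ax": 0,"ay": 0,"az": 0},
  ],
  jaw=8.2,
)

```text
time: 13.9
ee_pos: [0.466, -0.1087, 0.0801]
orientation: [0.994, -0.108, -0.0, -0.0]
contact_force: [0.3, 0.4, 0.1]
width: 0.0821
gripper_force: 0.0
```

>>> move_arm(
  series=[
    {"x": 0,"y": 0,"z": 0,"ax": 0,"ay": 0,"az": 0},
    {"x": 0,"y": 0,"z": 0,"ax": 0,"ay": 0,"az": 0},
    {"x": 0,"y": 0,"z": 0,"ax": 0,"ay": 0,"az": 0},
    {"x": 0,"y": 0,"z": 0,"ax": 0,"ay": 0,"az": 0},
    {"x": 0,"y": 0,"z": 0,"ax": 0,"ay": 0,"az": 0},
    {"x": 0,"y": 0,"z": 0,"ax": 0,"ay": 0,"az": 0},
  ],
  jaw=4.2,
)

```text
time: 14.5
ee_pos: [0.4676, -0.1094, 0.0835]
orientation: [0.994, -0.108, 0.001, 0.001]
contact_force: [-3.2, 3.9, 13.7]
width: 0.0447
gripper_force: 63.2
```

```bash
python3 st.py q5;python3 prof.py pics/q5.png [230,240,250,258]
```

```text
14.5 [ 0.46759907 -0.10943126  0.08346959] [ 9.942e-01 -1.076e-01  1.100e-03  9.000e-04] 0.044698143511829054 [-3.15993651  3.87104755 13.68238608]
230 D1-34 G35-58 D59-84 G85-102 D103-107 O109-192 D193-286 O288-302 D303-326 O327-559
240 G0-3 D4-54 G55-67 D68-87 G88-187 D188-287 G288-303 D304-329 O330-559
250 G0-5 D6-56 G57-69 D70-86 G87-189 D190-286 G287-300 D301-334 O335-559
258 G0-8 D9-58 G59-71 D72-88 G89-190 D191-336 O337-559
```

>>> move_arm(
  series=[
    {"x": 0,"y": 0,"z": 0,"ax": 0,"ay": 0,"az": 0},
    {"x": 0,"y": 0,"z": 0,"ax": 0,"ay": 0,"az": 0},
    {"x": 0,"y": 0,"z": 0,"ax": 0,"ay": 0,"az": 0},
    {"x": 0,"y": 0,"z": 0,"ax": 0,"ay": 0,"az": 0},
    {"x": 0,"y": 0,"z": 0,"ax": 0,"ay": 0,"az": 0},
    {"x": 0,"y": 0,"z": 0,"ax": 0,"ay": 0,"az": 0},
  ],
  jaw=8.2,
)

```text
time: 15.15
ee_pos: [0.4659, -0.1087, 0.0801]
orientation: [0.994, -0.108, -0.0, -0.0]
contact_force: [-0.3, -0.6, 0.3]
width: 0.082
gripper_force: 0.0
```

>>> move_arm(
  series=[
    {"x": 0,"y": 0,"z": 0,"ax": 0,"ay": 0,"az": 0},
    {"x": 0,"y": 0,"z": 0,"ax": 0,"ay": 0,"az": 0},
    {"x": 0,"y": 0,"z": 0,"ax": 0,"ay": 0,"az": 0},
    {"x": 0,"y": 0,"z": 0,"ax": 0,"ay": 0,"az": 0},
    {"x": 0,"y": 0,"z": 0,"ax": 0,"ay": 0,"az": 0},
    {"x": 0,"y": 0,"z": 0,"ax": 0,"ay": 0,"az": 0},
  ],
  jaw=4.2,
)

```text
time: 15.75
ee_pos: [0.4675, -0.1095, 0.0836]
orientation: [0.994, -0.107, 0.001, 0.001]
contact_force: [-4.7, 4.0, 14.6]
width: 0.0447
gripper_force: 62.6
```

```bash
python3 st.py q6;python3 prof.py pics/q6.png [240,250,258]
```

```text
15.75 [ 0.46752584 -0.10946723  0.0835871 ] [ 0.9942 -0.1075  0.001   0.001 ] 0.0446796988270815 [-4.72047899  3.99904162 14.55301626]
240 D2-41 G42-46 D47-67 G68-187 D188-287 G288-303 D304-329 O330-559
250 G0-4 D5-37 G38-49 D50-67 G68-189 D190-286 G287-300 D301-334 O335-559
258 G0-6 D7-38 G39-51 D52-69 G70-190 D191-336 O337-559
```

>>> move_arm(
  series=[
    {"x": 0,"y": 0,"z": 0,"ax": 0,"ay": 0,"az": 0},
    {"x": 0,"y": 0,"z": 0,"ax": 0,"ay": 0,"az": 0},
    {"x": 0,"y": 0,"z": 0,"ax": 0,"ay": 0,"az": 0},
    {"x": 0,"y": 0,"z": -2,"ax": 0,"ay": 0,"az": 0},
    {"x": 0,"y": 0,"z": -5,"ax": 0,"ay": 0,"az": 0},
    {"x": -1,"y": -2,"z": -8,"ax": 0,"ay": 0,"az": 0},
    {"x": -2,"y": -5,"z": -11,"ax": 0,"ay": 0,"az": 0},
    {"x": -4,"y": -8,"z": -13,"ax": 0,"ay": 0,"az": 0},
    {"x": -4,"y": -11,"z": -13,"ax": 0,"ay": 0,"az": 0},
    {"x": -4,"y": -11,"z": -13,"ax": 0,"ay": 0,"az": 0},
    {"x": -4,"y": -11,"z": -13,"ax": 0,"ay": 0,"az": 0},
  ],
  jaw=8.2,
)

```text
time: 16.9
ee_pos: [0.4503, 0.0077, 0.2098]
orientation: [0.994, -0.108, -0.001, -0.0]
contact_force: [0.6, 0.5, 0.2]
width: 0.0818
gripper_force: 0.0
```

Run:
```python
from h import *
from prof import seg
s,im=snap("wrist","w6");print(s["ee_pos"],s["orientation"].round(4),s["time"])
for r in(125,130,140,148,155,160,165,170):print(r,seg(im,r))
```

```text
[0.45034551 0.0076591  0.20975165] [ 9.942e-01 -1.076e-01 -6.000e-04 -0.000e+00] 16.9
125 O0-118 D120-135 G136-162 D163-190 G191-239 D240-250 G251-266 D267-272 G273-275 G277-300 O301-355 D356-426 O427-438 D439-458 O461-559
130 O0-119 D121-133 G134-156 D157-198 G199-239 D240-251 G252-275 G278-299 O300-363 D365-436 O437-439 D444-485 O487-559
140 O0-120 D122-130 G131-148 D149-205 G206-239 D240-253 O254-266 G267-364 D365-502 O503-559
148 O0-121 D123-133 G134-147 D148-208 G209-239 D240-253 O254-266 G267-275 G278-291 O292-353 G354-364 D365-500 O502-559
155 O0-122 D124-133 G134-147 D148-208 G209-239 D240-251 G252-275 G278-299 O300-357 D359-499 O501-559
160 O0-123 D125-136 G137-148 D149-208 G209-238 D241-252 O253-267 G268-275 O277-362 D364-445 O446-448 D450-499 O500-559
165 O0-123 D125-139 G140-150 D151-206 G207-235 O236-239 D241-250 O251-404 D405-444 O445-459 D460-498 O499-559
170 O0-124 D126-142 G143-152 D153-204 G205-231 O232-411 D413-443 O444-469 D471-497 O498-559
```

View pics/w6.png

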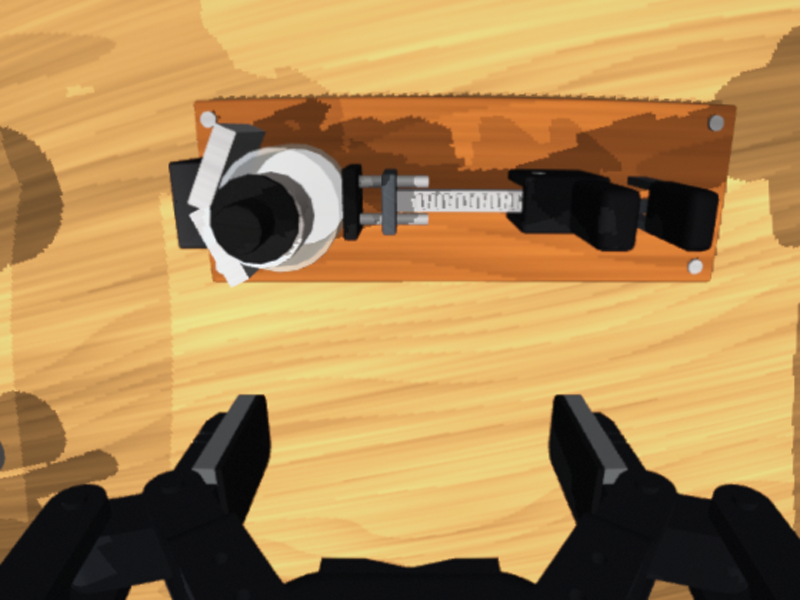

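The picture shows the jar against the V with the stopper home. The pad touches the jar (columns 343–361), the plate is at column 382, and the rods poke out behind it, so some compression has begun. I'll compute how much.

Run:
```python
from h import *
s=env.get_state();w=dict(ee_pos=np.array([.43156,-.09684,.21007]),orientation=np.array([.99395,-.10983,-.0001,-.0003]))
g=lambda s,c,z=.065:totool(s,at("wrist",(c,148),z,s))[1]*10
print("free",g(w,221.5)-g(w,184.5),"now",g(s,266.5)-g(s,239.5))
print("padR-plateL free",g(w,221.5)-g(w,204,.045),"now",g(s,266.5)-g(s,253.5,.065))
S=lambda z,y:dict(ee_pos=np.array([.4676,y,z]),orientation=np.array([.9942,-.1076,.0011,.0009]))
h=lambda c,z,y:totool(S(z,y),at("wrist",(c,250),.065,S(z,y)))[1]*10
for n,c,p,z,y in(("q3",100,46.5,.0834,-.10942),("q5",57,5.5,.08347,-.10943),("q6",38,4.5,.0836,-.10947)):print(n,"plate",h(c,z,y),"pad",h(p,z,y))
```

```text
free 29.622130378439962 now 21.278457440727422
padR-plateL free 18.523102418912785 now 10.234427864434068
q3 plate -93.09798464038661 pad -122.25382401540105
q5 plate -116.41064097813113 pad -146.40819831441635
q6 plate -127.2564772366554 pad -147.14013041702694
```

The spring is now about 8 mm compressed with the trigger released (about 9.7 mm while squeezed). A full stroke would take it to about 20 mm of 23, so I'll do one more nearly full, monitored stroke and hold it.

>>> move_arm(
  series=[
    {"x": 0,"y": 3,"z": 0,"ax": 0,"ay": 0,"az": 0},
    {"x": 1,"y": 7,"z": 0,"ax": 0,"ay": 0,"az": 0},
    {"x": 4,"y": 11,"z": 0,"ax": 0,"ay": 0,"az": 0},
    {"x": 4,"y": 11,"z": 1,"ax": 0,"ay": 0,"az": 0},
    {"x": 4,"y": 11,"z": 4,"ax": 0,"ay": 0,"az": 0},
    {"x": 4,"y": 11,"z": 7,"ax": 0,"ay": 0,"az": 0},
    {"x": 4,"y": 11,"z": 10,"ax": 0,"ay": 0,"az": 0},
    {"x": 4,"y": 11,"z": 12,"ax": 0,"ay": 0,"az": 0},
    {"x": 4,"y": 11,"z": 13,"ax": 0,"ay": 0,"az": 0},
    {"x": 4,"y": 11,"z": 13,"ax": 0,"ay": 0,"az": 0},
  ],
  jaw=8.2,
)

```text
time: 17.95
ee_pos: [0.4645, -0.1085, 0.0783]
orientation: [0.994, -0.109, -0.002, -0.001]
contact_force: [-0.2, -0.4, -0.1]
width: 0.0821
gripper_force: 0.0
```

>>> move_arm(
  series=[
    {"x": 0,"y": 0,"z": 0,"ax": 0,"ay": 0,"az": 0},
    {"x": 0,"y": 0,"z": 0,"ax": 0,"ay": 0,"az": 0},
    {"x": 0,"y": 0,"z": 0,"ax": 0,"ay": 0,"az": 0},
    {"x": 0,"y": 0,"z": 0,"ax": 0,"ay": 0,"az": 0},
    {"x": 0,"y": 0,"z": 0,"ax": 0,"ay": 0,"az": 0},
    {"x": 0,"y": 0,"z": 0,"ax": 0,"ay": 0,"az": 0},
  ],
  jaw=5.0,
)

```text
time: 18.55
ee_pos: [0.4668, -0.112, 0.0845]
orientation: [0.994, -0.107, 0.0, 0.004]
contact_force: [-10.8, -5.7, 11.8]
width: 0.0506
gripper_force: 19.1
```

```bash
cat > pl.py <<'E'
from h import *
from prof import seg
s=env.get_state();im=viewer.capture("wrist")[:,:,::-1];print(s["ee_pos"],s["width"],s["contact_force"],s["gripper_force"],s["time"])
for r in(240,250,258):print(seg(im,r))
u=np.array([np.cos(np.radians(77.55)),np.sin(np.radians(77.55)),0]);O=np.array([.5022,.0581,0])
print({c:round(float((at("wrist",(c,250),.065,s)-O)@u*1000),1) for c in range(15,100,6)})
q=dict(ee_pos=np.array([.46752584,-.10946723,.0835871]),orientation=np.array([.9942,-.1075,.001,.001]))
print("q6 plate",(at("wrist",(38,250),.065,q)-O)@u*1000)
E
python3 pl.py
```

```text
[ 0.46677103 -0.11200295  0.08447651] 0.05058427000098892 [-10.76699252  -5.68018808  11.82439114] 19.067078232765198 18.55
D0-50 G51-182 D183-281 G282-286 O287-308 D309-334 O335-559
D0-52 G53-183 D184-281 G282-286 O287-305 D307-339 O340-559
G0-2 D3-28 G29-35 D36-54 G55-185 D186-342 O343-559
{15: -33.0, 21: -36.6, 27: -40.1, 33: -43.6, 39: -47.0, 45: -50.4, 51: -53.8, 57: -57.2, 63: -60.5, 69: -63.8, 75: -67.1, 81: -70.3, 87: -73.5, 93: -76.7, 99: -79.9}
q6 plate -43.89209506529984
```

>>> move_arm(
  series=[
    {"x": 0,"y": 0,"z": 0,"ax": 0,"ay": 0,"az": 0},
    {"x": 0,"y": 0,"z": 0,"ax": 0,"ay": 0,"az": 0},
    {"x": 0,"y": 0,"z": 0,"ax": 0,"ay": 0,"az": 0},
    {"x": 0,"y": 0,"z": 0,"ax": 0,"ay": 0,"az": 0},
    {"x": 0,"y": 0,"z": 0,"ax": 0,"ay": 0,"az": 0},
  ],
  jaw=4.8,
)

```text
time: 19.1
ee_pos: [0.4669, -0.1111, 0.0848]
orientation: [0.994, -0.107, 0.0, 0.003]
contact_force: [-9.2, -1.9, 13.8]
width: 0.0485
gripper_force: 24.7
```

```bash
python3 pl.py
python3 - <<'E'
from h import *
from prof import seg
im=viewer.capture("wrist")[:,:,::-1];cv2.imwrite("pics/e.png",im)
for n in("q6","e"):
    i=cv2.imread(f"pics/{n}.png");print(n,*[seg(i,r,0,345) for r in(262,268,274,290,300,310)],sep="\n")
E
```

```text
[ 0.46694818 -0.11111713  0.08475599] 0.04851973547630726 [-9.24511232 -1.93681039 13.77923542] 24.717563688755035 19.1
D0-50 G51-185 D186-283 O286-306 D307-333 O334-559
G0-2 D3-52 G53-186 D187-282 G283-285 O286-304 D305-337 O338-559
G0-4 D5-30 G31-34 D35-53 G54-187 D188-340 O341-559
{15: -31.6, 21: -35.2, 27: -38.7, 33: -42.2, 39: -45.7, 45: -49.1, 51: -52.5, 57: -55.9, 63: -59.2, 69: -62.5, 75: -65.8, 81: -69.1, 87: -72.3, 93: -75.5, 99: -78.7}
q6 plate -43.89410380675755
q6
G0-7 D8-39 G40-51 D52-73 G74-113 O114-118 G119-191 D192-337 O339-344
G0-9 D10-41 G42-53 D54-73 G74-111 O112-191 D192-215 G216-227 D228-344
G0-10 D11-42 G43-54 D55-76 O77-191 D193-213 G214-225 D226-286 O287-300 D302-344
G0-15 D16-31 O33-48 G49-58 O59-193 D195-207 G208-220 D221-285 O286-300 D302-344
G0-6 O7-190 D191-204 G205-217 D218-279 O280-301 D302-344
O0-185 D186-200 G201-214 D215-279 O280-302 D303-344
e
G0-5 D6-32 G33-35 D36-57 G58-109 O110-187 D188-341 O342-344
G0-7 D8-28 G29-37 D38-58 G59-108 O109-188 D189-211 G212-223 D224-344
G0-8 D9-27 G28-38 D39-59 O60-188 D190-208 G209-221 D222-282 O283-303 D304-344
G0-13 D14-28 O29-189 D190-202 G203-215 D216-280 O281-303 D305-344
G0-3 O4-185 D186-198 G199-212 D213-275 O277-304 D305-344
O0-180 D181-194 G195-208 D209-275 O276-305 D307-344
```

Run:
```python
from h import *
from prof import seg
im=viewer.capture("wrist")[:,:,::-1]
s=env.get_state();print(s["time"],s["width"],s["gripper_force"],seg(im,274,0,345))
from rig import hand_in
print(hand_in())
```

```text
19.25 0.04803495240410834 24.7175332903862 G0-8 D9-27 G28-38 D39-59 O60-188 D190-208 G209-221 D222-282 O283-303 D304-344
the job is handed in; nothing more can be done
None
```

The job is handed in (verdict not shown): the stopper is home in the jar and the jar is against the V stop. By my picture measurements the pad spring is about 17 mm of 23 mm compressed, with the trigger held at roughly 80% of its travel. I stopped short of a full squeeze because that would have taken the spring to about 21 mm.

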